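# Spot-cure the fitting on the kit part with the UV torch

## Task

Take the small UV curing torch out of its leaning charging stand and cure the little round fitting on the kit part in the tilted vise: set the torch's nose squarely over the fitting, press gently until the sprung light guard gives by about half of its travel (that is what lights the lamp; do not bottom it) and hold it steady there for a good three seconds. Then slide the torch back into its stand, without ramming it, until the collar is fully home on the rim, and let go; leave the vise setting and the things standing about as they are.

Things in the scene. Friction and masses are not known exactly. Their poses are not given: they have to be found in the camera images.
- torch: UV curing torch, loose, pen-like, about 110 g, starts nose down in the leaning stand. Origin: centre of the barrel's front rim; z along the torch to its tail. Along z, mm: black sprung guard ring, 20 across (16 inside), -14 to 0; metal barrel 24 across, 0 to 62; dark collar 33 across, 62 to 68; round ribbed black handle 24 across, to grip, at any yaw, 68 to 118; tail cap to 125
- torch_nose (a point): centre of the mouth of the guard when the guard is out, 14 mm in front of the torch's origin (fixed to the torch's body, not to the guard); axes as the torch's
- torch_collar (a point): centre of the collar's lower face, 62 mm from the torch's origin; it lies on the rim of the stand's tube when the torch is home; axes as the torch's
- torch_grip (a point): middle of the handle on the torch's axis, 100 mm from the torch's origin (114 mm from the nose); axes as the torch's
- guard (a joint): how far the light guard is pushed into the torch, m: 0 out, 0.008 bottomed. A spring holds it out: 2 N to start it, 0.9 N more per mm (about 5.5 N at 4 mm, 9 N bottomed). The lamp burns from 0.0025 on
- stand: the charging stand, fixed: a black foot 116 x 74 mm with a grey tube on it; origin under the foot's middle, on the worktop; x axis points away from the side to which the tube's mouth leans
- stand_mouth (a point): centre of the tube's upper rim, about 105 mm over the worktop; z axis along the tube, upwards and out (30 degrees from vertical). Bore 26.5 mm, 81 mm deep; outside 33 mm. At this lean the torch does not slide home by itself: it has to be pushed
- vise: small grey tilting vise, its round foot (100 mm across) fixed; origin under the foot's centre. The head turns about a level axis 75 mm up. In its jaws a light grey kit part with a flat top face, 64 x 34 mm; on it, 12 mm off the middle, the round fitting: a small brass disc 8 mm across, 2 high. The guard's mouth goes over it and sits on the flat face round it
- vise_tilt (a joint): angle of the vise's head from level, rad (about 0.44 to 0.70): the part's top face looks up and, by this angle, to the vise's -x side. The friction of the head holds it
- aim (a point): point at the level of the jaws' tops on the line through the centre of the round fitting, square to the part's top face. Axes of the vise's head: z square out of that face, x along the part (a grille lies to -x of the fitting). How high the part is clamped is not reported: its top face lies 10 to 25 mm from this point along z, to be found by touch
- paint_jar: small round jar of paint with dark cap, 30 mm across, 39 high, a bystander; origin under its centre
- glue_bottle: white bottle with red pointed cap, 35 mm across, 84 high, a bystander; origin under its centre
- pick_tin: round tin of toothpicks, 42 mm across, 66 high, a bystander; origin under its centre
- blue_mug: blue mug with a white handle, 90 mm across, 92 high, a bystander; origin under its middle
- nippers: side-cutting nippers with red handles lying flat, 144 x 78 mm, 15 high, a bystander; origin under its middle
- tweezers: steel tweezers lying flat, 117 mm long, 8 high, a bystander; origin under its middle
- putty: orange putty tube lying flat, 101 x 34 mm, 21 high, a bystander; origin under its middle

How it is judged:
By the outcome, as a careful person would: the job done as asked, in the order asked, and still so for the second after the job is handed in, with the robot touching nothing.
It also fails if it takes over 62 s, if anything falls off the work surface, if the arm or the gripper's body presses on something with over 40 N, if the wrist force passes 120 N, or if a joint passes its speed limit or range.

## Robot

A 6-joint arm with a two-finger parallel gripper is mounted at the origin on a cart in front of the work surface, level with it; the furniture and walls round the work are solid. World frame = base frame: x ahead of the robot, y to its left, z up, the work surface at z = 0. Lengths are in m, angles in rad, forces in N, time in s.
With the tool pointing down it reaches from about 0.375 to 0.9 m from the base axis. Payload 3.1 kg.
Tool frame: the origin (TCP) lies at the very end of the fingers, on their centre line; the grasp point (between the pads) lies 19 mm behind it; z points along the fingers, y is the line along which they close (so a half turn about z gives the same grasp; the last joint's range is limited). The gripper opens to 85 mm and grips with 20 to 120 N. Pads are 22 mm wide; open, the fingers measure 114 mm over their backs; the gripper's body (76 mm by 85 mm) begins 54 mm behind the grasp point. The pads swing forward as they close: fully open they stand 13 mm farther back than shut.
Start: joints at [-1.306, 0.527, 1.433, -0, 1.181, -0.178], TCP at [0.268, -0.564, 0.231] pointing down, gripper open.
Joint ranges: [-3.08, 3.08], [-0.75, 2.2], [0.22, 2.44], [-1.43, 4.57], [0, 2.65], [-2.85, 2.85]. Speed limits (rad/s): [2.79, 2.79, 3.14, 3.14, 3.14, 3.14].

## Interface

Orientations are given as a unit quaternion [x, y, z, w].
In Python, from station import telemetry, snapshot, ticket gives the robot as it stands.
- The arm moves only by the tool move_arm, never from a script. Its argument "commands" is text: rows parted by semicolons, each of 7 numbers parted by spaces: the shift along the tool's x, y, z in mm, then the turn, a rotation vector about the tool's x, y, z in degrees, then the opening, from -1 (shut) to 1 (fully open). A call has exactly 5 rows; each row is the pose to reach, as a shift and turn from the pose commanded when the call began, along the tool's axes at that moment; what a row does not reach only later rows make up. A row lasts 1/8 s, in which the tool goes at most 62.5 mm and 10.7 degrees, less where a joint would pass 70% of its speed; a pose out of reach is approached as far as the arm can. A call with a gripper value outside its range is refused whole. The fingers move at their own pace and stop on an object; "grip_force" is the grip in N (left out, the last holds). Time passes only in rows, so rows that repeat a pose let the fingers close, or fill a call up. It gives the time, the measured TCP pose, the force, the opening and the grip force at its end, in the units of the state.
- telemetry.sense(): the state, without advancing time (a new reading comes with each control period).
- snapshot(name): name is "side" or "top" or "wrist"; returns a dict with "image" (480x640x3 uint8, red, green, blue), "fx", "fy", "cx", "cy" (pixels), "pose" (4x4, takes a point from camera to world coordinates). Camera axes: x right, y down, z forward; pixel columns grow to the right and rows downward; lengths in m; the calibration is good to about 2 mm. A picture is of the moment at which its call begins. There is no depth.
- ticket.sign_off(): hands the job in; it is judged then, once.
The state is a dict: "t": time; "q": joint angles; "qd": joint speeds; "tau": joint torques, N m; "tcp_pos": TCP position; "tool_rot": TCP orientation; "force": force on the tool from outside, world axes, zero at the start; "ft_torque": the same for the moment, N m; "finger_gap": opening from 0.0 (shut) to 1.0 (fully open); "gripper_force": force on a finger pad.
Only numpy, scipy, OpenCV 4.12 (cv2) and the standard library are available. Lean on these libraries where they do the work, as an engineer would, in place of code of your own. Each camera call takes 0.05 s, during which the arm holds its last target. There are 200 camera calls.

## Working session

There is one attempt and no reset: what is moved stays moved. The work goes in short steps, Python scripts to look and compute and a tool call to move; the robot and the scene stay as the last step left them, time stands still between calls to the robot, and variables do not carry over. Pictures are saved under pics/ and viewed, at most 10 in all, crops included, and the job is handed in when it is done.

Besides the shell and the picture viewer there is one more tool, called after "Request:" as name(argument=value, ...), one argument or row to a line, values as JSON. move_arm: Moves the arm, as the interface text tells. Its arguments: {"type":"object","properties":{"commands":{"type":"string"},"grip_force":{"type":"number"}},"required":["commands"]}

```bash
mkdir -p pics; ls
python3 - <<'E'
from station import telemetry, snapshot
import cv2,numpy as np
print(telemetry.sense())
for n in("side","top","wrist"):
    s=snapshot(n); np.savez(f"pics/{n}0.npz",**s); cv2.imwrite(f"pics/{n}0.png",s["image"][:,:,::-1]); print(n,s["fx"],s["cx"],s["cy"],np.round(s["pose"],3).tolist())
E
```

```text
pics
{'t': 0.0, 'q': array([-1.30551073e+00,  5.28465441e-01,  1.43391226e+00, -1.89824264e-05,
        1.18140710e+00, -1.78509122e-01]), 'qd': array([-0.00132387, -0.00039349,  0.00166321,  0.00118812, -0.00031693,
        0.0001248 ]), 'tau': array([ 2.25715144e-05, -4.42342114e+01, -1.78027511e+01, -6.97764449e-05,
        8.43621878e-03,  6.55455466e-06]), 'tcp_pos': array([ 0.26817969, -0.5637371 ,  0.23033091]), 'tool_rot': array([ 9.75480252e-01,  2.20084247e-01, -5.63101024e-05, -1.09465738e-03]), 'force': array([ 0.90031445, -0.38456856,  0.70330259]), 'ft_torque': array([ 0.01533088, -0.03696081, -0.01381548]), 'gripper_force': 0.0, 'finger_gap': 1.0025257469693583}
side 617.0852015604255 319.2519852228133 239.33606750175676 [[-0.435, -0.792, 0.429, 0.05], [-0.9, 0.382, -0.209, 0.271], [0.002, -0.477, -0.879, 1.203], [0.0, 0.0, 0.0, 1.0]]
top 570.64456982201 315.9095098988381 245.72381939239207 [[0.004, -1.0, 0.023, 0.521], [-0.999, -0.005, -0.037, 0.013], [0.037, -0.023, -0.999, 1.061], [0.0, 0.0, 0.0, 1.0]]
wrist 371.0282998763477 321.34022422787245 236.70556305961492 [[0.43, -0.868, -0.249, 0.331], [-0.903, -0.414, -0.117, -0.533], [-0.002, 0.275, -0.961, 0.375], [0.0, 0.0, 0.0, 1.0]]
```

View pics/side0.png

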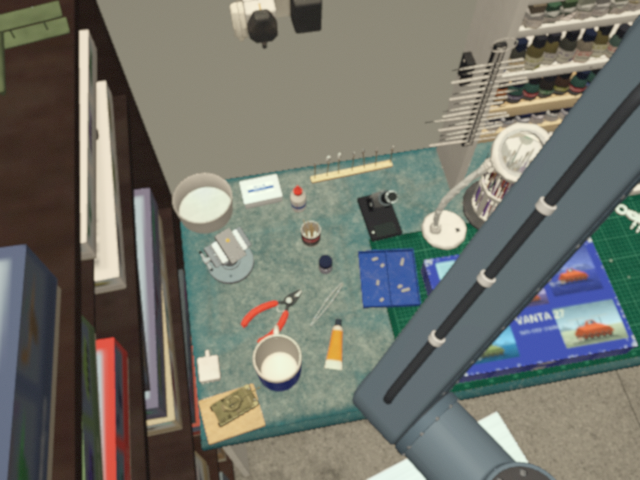

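View pics/top0.png

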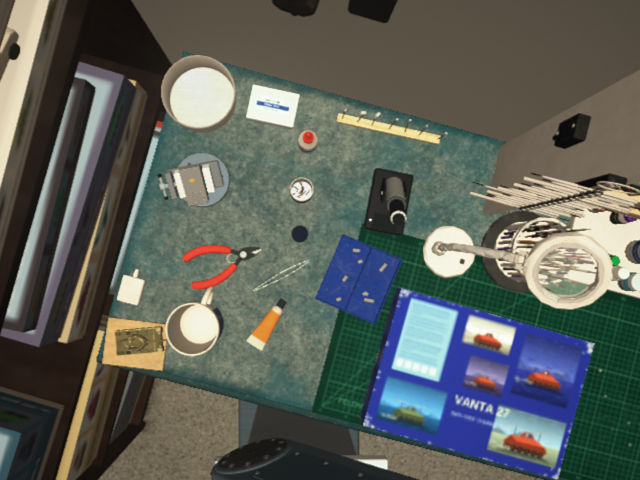

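The top view shows the stand at about (390,200) with the torch's tail at (398,222), and the vise at (195,182). A lamp stands near the stand at (450,250). Next I'll make enlarged crops of both.

Run:
```python
import cv2
t=cv2.imread("pics/top0.png"); s=cv2.imread("pics/side0.png")
r=lambda im,x,y,w,h:cv2.resize(im[y:y+h,x:x+w],(400,300),interpolation=cv2.INTER_CUBIC)
cv2.imwrite("pics/crops.png",cv2.vconcat([cv2.hconcat([r(t,350,160,80,60+0) if 0 else r(t,345,160,100,75),r(t,150,145,100,75)]),cv2.hconcat([r(s,340,180,80,60),r(s,190,222,80,60)])]))
```

```text
(no output)
```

View pics/crops.png

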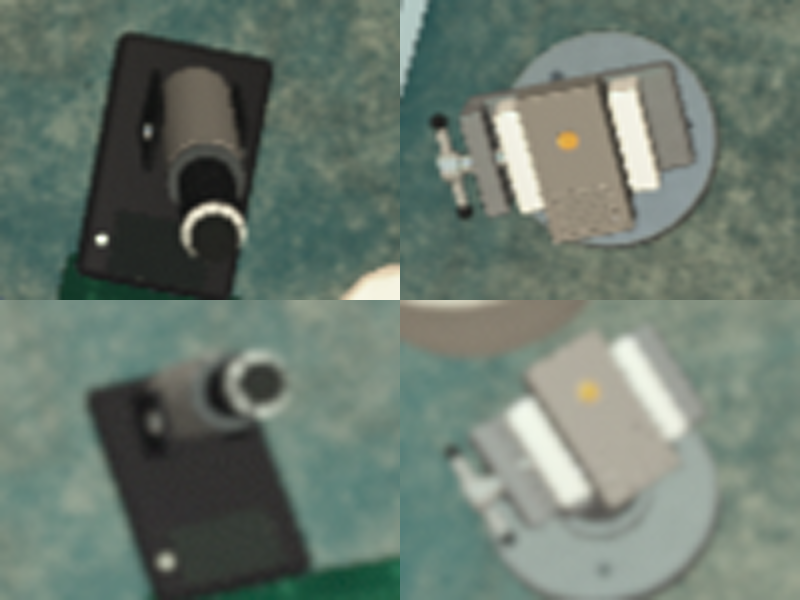

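The crops show these points:
- **Tail cap:** top view about (398,217), side view about (391,197).
- **Brass disc:** top view about (191.6,180), side view about (227,240).
- **Grille:** on the robot's side of the fitting.

Both the torch and the part face lean toward the robot.

```bash
cat > h.py <<'E'
import numpy as np, cv2
from scipy.spatial.transform import Rotation as R
from station import telemetry, snapshot
def load(n): return dict(np.load(f"pics/{n}.npz"))
def grab(cam,name):
    s=snapshot(cam); np.savez(f"pics/{name}.npz",**s); cv2.imwrite(f"pics/{name}.png",s["image"][:,:,::-1]); return s
def ray(s,u,v):
    d=np.array([(u-s["cx"])/s["fx"],(v-s["cy"])/s["fy"],1.]); P=s["pose"]; d=P[:3,:3]@d
    return P[:3,3],d/np.linalg.norm(d)
def onz(s,u,v,z): o,d=ray(s,u,v); return o+d*(z-o[2])/d[2]
def tri(*obs):
    A=np.zeros((3,3));b=np.zeros(3);rs=[ray(*o) for o in obs]
    for o,d in rs: M=np.eye(3)-np.outer(d,d);A+=M;b+=M@o
    p=np.linalg.solve(A,b); return p,[1e3*np.linalg.norm(np.cross(p-o,d)) for o,d in rs]
def proj(s,p): c=np.linalg.inv(s["pose"])@np.append(p,1); return np.array([s["fx"]*c[0]/c[2]+s["cx"],s["fy"]*c[1]/c[2]+s["cy"]])
def frame(z,xhint):
    z=z/np.linalg.norm(z);x=xhint-z*(xhint@z);x/=np.linalg.norm(x);return np.c_[x,np.cross(z,x),z]
def delta(pos,Rm):
    "shift mm and turn deg in tool axes to reach tcp pos, rotation matrix Rm"
    t=telemetry.sense();R0=R.from_quat(t["tool_rot"])
    return np.round(R0.inv().apply(pos-t["tcp_pos"])*1e3,1),np.round((R0.inv()*R.from_matrix(Rm)).as_rotvec(degrees=True),2)
def toolR(axis,near=True):
    "tool z = -axis, at the yaw nearest the present"
    R0=R.from_quat(telemetry.sense()["tool_rot"]).as_matrix(); return frame(-np.asarray(axis),R0[:,0])
E
python3 - <<'E'
from h import *
T,S=load("top0"),load("side0")
tail=tri((T,398.0,217.25),(S,390.6,196.4));print("tail",tail)
print("disc",tri((T,191.6,179.9),(S,227.4,239.8)))
c=lambda x,y:(345+x/4-.4,160+y/4-.4)
P=[onz(T,*c(*q),.012)for q in((122,36),(271,64),(80,270),(232,297))];print("foot",np.round(P,4).tolist())
ax=(P[0]+P[1]-P[2]-P[3])/2;print("long",ax,np.degrees(np.arctan2(ax[1],ax[0])),np.linalg.norm(ax),"mid",sum(P)/4)
# part corners top: TL,TR,BR,BL
ct=lambda x,y:(T,150+(x-400)/4-.4,145+y/4-.4); cs=lambda x,y:(S,190+(x-400)/5-.4,222+(y-300)/5-.4)
for a,b in(((512,92),(525,374)),((600,80),(590,332)),((633,232),(680,463)),((555,242),(607,508))):
    print("corner",tri(ct(*a),cs(*b)))
im=T["image"]
print("visefoot", np.round([onz(T,150+(x-400)/4,145+y/4,.012) for x,y in((605,30),(717,140),(620,246),)],4).tolist())
E
```

```text
tail (array([ 0.58831278, -0.1512797 ,  0.15450381]), [np.float64(0.5439008366024878), np.float64(0.5439008366025668)])
disc (array([0.64737778, 0.17975437, 0.13825829]), [np.float64(0.3721199851272132), np.float64(0.3721199851271634)])
foot [[0.6885, -0.135, 0.012], [0.6762, -0.2045, 0.012], [0.58, -0.1157, 0.012], [0.5679, -0.1863, 0.012]]
long [ 0.10844629 -0.01871589  0.        ] -9.791773096548228 0.11004945663633457 mid [ 0.62814074 -0.1603679   0.012     ]
corner (array([0.66607342, 0.20085868, 0.13882233]), [np.float64(1.1378728137698921), np.float64(1.1378728137698904)])
corner (array([0.67322221, 0.16849233, 0.13514379]), [np.float64(1.2824891005944996), np.float64(1.2824891005945505)])
corner (array([0.61331599, 0.15714301, 0.11688945]), [np.float64(0.8697052720186546), np.float64(0.869705272018779)])
corner (array([0.60949537, 0.19000838, 0.11248753]), [np.float64(1.1248259576048583), np.float64(1.1248259576050104)])
visefoot [[0.7149, 0.1851, 0.012], [0.6649, 0.1336, 0.012], [0.6159, 0.1774, 0.012]]
```

Run:
```python
from h import *
T,S=load("top0"),load("side0")
print("magn",tri((T,567,272),(S,523,150)));print("base",onz(T,449,250,.015),"neck low",tri((T,436,246),(S,437,216)), "neck mid",tri((T,495,250),(S,470,185)))
a=np.array([-.4927,.085,.866]);tail=np.array([.5883,-.1513,.1545])
Rm=frame(-a,np.array([0,1.,0]))
for p in([.36,-.12,.30],tail+a*.15):
    print(p,delta(np.array(p),Rm))
```

```text
magn (array([ 0.503794  , -0.36394128,  0.2863455 ]), [np.float64(1.5086703854740031), np.float64(1.5086703854740406)])
base [ 0.53834657 -0.27215961  0.015     ] neck low (array([ 0.54108586, -0.23640772,  0.08555368]), [np.float64(6.623893723646129), np.float64(6.623893723646133)]) neck mid (array([ 0.53653577, -0.30354232,  0.16673674]), [np.float64(0.8741608855469686), np.float64(0.874160885547124)])
[0.36, -0.12, 0.3] (array([ 273.5, -361.6,  -68.8]), array([-29.09,  12.33, -61.79]))
[ 0.514395 -0.13855   0.2844  ] (array([ 405. , -278.5,  -53.3]), array([-29.09,  12.33, -61.79]))
```

Request:
move_arm(
  commands="0 0 -60 -3.8 1.6 -8 1; 20 -10 -115 -7.6 3.2 -16 1; 55 -30 -160 -11.4 4.8 -24 1; 95 -60 -190 -15.2 6.4 -32 1; 140 -90 -205 -18.9 8 -40 1",
)

```text
t: 0.78
tcp_pos: [0.3568, -0.4222, 0.4385]
tool_rot: [0.825, 0.537, 0.102, 0.144]
force: [1.2, 1.0, 0.6]
finger_gap: 0.999
gripper_force: 0.0
```

Run:
```python
from h import *
a=np.array([-.4927,.085,.866]);tail=np.array([.5883,-.1513,.1545])
Rm=frame(-a,np.array([0,1.,0]))
print(telemetry.sense()["tcp_pos"],delta(tail+a*.15,Rm))
```

```text
[ 0.35680732 -0.42215518  0.43849199] (array([321. , -27. , 158.9]), array([ -9.91,   4.56, -21.46]))
```

Request:
move_arm(
  commands="60 -5 0 -3 1 -7 1; 120 -10 5 -6 2 -14 1; 180 -15 20 -9 4 -20 1; 235 -20 48 -9.9 4.5 -21.5 1; 283 -25 88 -9.9 4.5 -21.5 1",
)

```text
t: 1.4
tcp_pos: [0.4783, -0.1647, 0.3503]
tool_rot: [0.692, 0.674, 0.151, 0.209]
force: [0.5, -1.2, -0.5]
finger_gap: 1.001
gripper_force: 0.0
```

Run:
```python
from h import *
a=np.array([-.4927,.085,.866]);tail=np.array([.5883,-.1513,.1545])
s=grab("wrist","w1")
Rm=frame(-a,np.array([0,1.,0]))
print(telemetry.sense()["tcp_pos"],delta(tail+a*.15,Rm)); print(proj(s,tail),proj(s,tail-a*.063),proj(s,[.647,.18,.138]))
```

```text
[ 0.47675174 -0.1565989   0.34363133] (array([23. ,  4.1, 68.6]), array([-0.65, -0.78, -0.18]))
[319.40073523 170.43429202] [319.68685673 164.62824008] [ 373.06805693 -270.64023319]
```

View pics/w1.png

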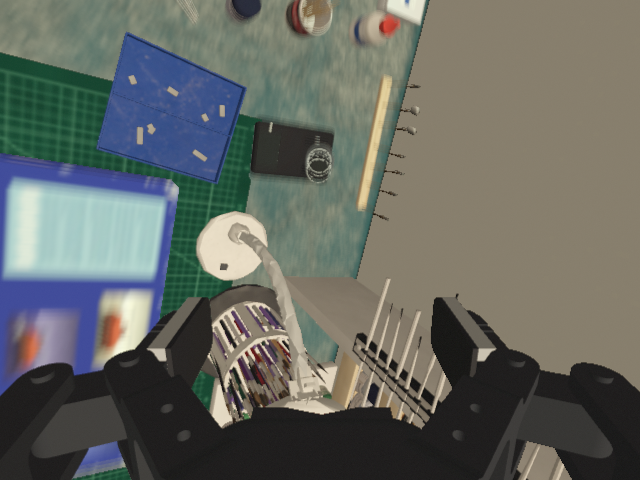

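The wrist view, blurred by motion, has the torch's tail at about (319,163), close to the prediction of (319,170). I'll go closer and settle.

Request:
move_arm(
  commands="23 4 30 -0.6 -0.8 -0.2 1; 23 4 75 -0.6 -0.8 -0.2 1; 23 4 125 -0.6 -0.8 -0.2 1; 23 4 139 -0.6 -0.8 -0.2 1; 23 4 139 -0.6 -0.8 -0.2 1",
)

```text
t: 2.08
tcp_pos: [0.5502, -0.1545, 0.2289]
tool_rot: [0.691, 0.673, 0.149, 0.215]
force: [-0.6, -0.1, 0.6]
finger_gap: 1.005
gripper_force: 0.0
```

Run:
```python
from h import *
a=np.array([-.4927,.085,.866]);tail=np.array([.5883,-.1513,.1545])
s=grab("wrist","w2")
Rm=frame(-a,np.array([0,1.,0]))
print(telemetry.sense()["tcp_pos"],delta(tail+a*.08,Rm)); print(proj(s,tail),proj(s,tail-a*.063))
```

```text
[ 0.55029983 -0.15479819  0.23001222] (array([10.7, -4.3,  3.7]), array([ 0.39,  0.73, -0.06]))
[313.81180675 227.64113789] [314.89160921 206.76689417]
```

View pics/w2.png

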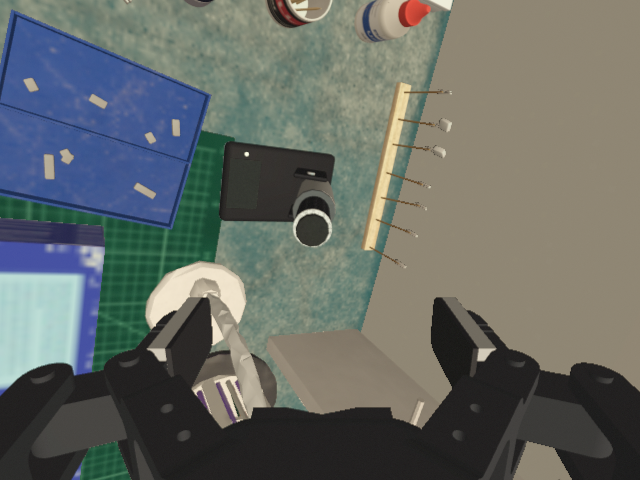

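The picture is sharp: the tail cap's centre is at about (312,228), within 2 px of the prediction, and the foot runs from (222,142) to (334,222). Next I'll refine the stand's yaw from the foot's edges and the tail's centre from the cap.

Run:
```python
from h import *
s=load("w2");T,S=load("top0"),load("side0")
g=cv2.cvtColor(s["image"],cv2.COLOR_RGB2GRAY)
m=np.zeros_like(g);m[135:230,205:345]=(g[135:230,205:345]<60)*255
cs,_=cv2.findContours(m,0,2);c=max(cs,key=cv2.contourArea)[:,0,:]
w=np.array([onz(s,u,v,.012)[:2] for u,v in c])
def edge(sel):
    p=c[sel]; q=w[sel]; vx,vy,x0,y0=cv2.fitLine(q.astype(np.float32),cv2.DIST_HUBER,0,.0005,.001).ravel(); print(len(q),np.degrees(np.arctan2(vy,vx)),x0,y0)
edge((c[:,1]<158)&(c[:,0]>235)&(c[:,0]<325)); edge((c[:,1]>205)&(c[:,0]>230)&(c[:,0]<285)); edge((c[:,0]<235)&(c[:,1]>155)&(c[:,1]<210))
lm=np.zeros_like(g);lm[200:252,285:340]=(g[200:252,285:340]<70)*255
for c2 in cv2.findContours(lm,0,2)[0]:
    if cv2.contourArea(c2)>300: print(cv2.minAreaRect(c2), cv2.fitEllipse(c2))
for u,v in((312.5,228),):
    print(tri((T,398.0,217.25),(S,390.6,196.4),(s,u,v)))
```

```text
24 -11.19763 0.61951447 -0.120371096
2 -49.989887 0.63055253 -0.19642392
76 74.10479 0.56346756 -0.14385195
((311.4230651855469, 229.61538696289062), (30.790233612060547, 31.182466506958008), 78.69007110595703) ((311.6175842285156, 229.60891723632812), (30.42823600769043, 31.039907455444336), 43.86183166503906)
(array([ 0.58832163, -0.15160146,  0.15362425]), [np.float64(0.37622642922948835), np.float64(0.7970765546211537), np.float64(0.4790919018048747)])
```

```bash
cat >> h.py <<'E'
A=np.array([-.4908,.0954,.866]); TAIL=np.array([.588,-.152,.154])
E
python3 - <<'E'
from h import *
s=load("w2");T,S=load("top0"),load("side0")
p,e=tri((T,398.0,217.25),(S,390.6,196.4),(s,311.6,229.4),(s,311.6,229.4));print(p,e)
Rm=frame(-A,np.array([0,1.,0]))
print(delta(p+A*.03,Rm),delta(p-A*.044,Rm))
E
```

```text
[ 0.58809926 -0.15224777  0.15305107] [np.float64(0.2226322832360306), np.float64(1.455039806703728), np.float64(0.8267570105472185), np.float64(0.8267570105472185)]
(array([10.8, -5.5, 54.9]), array([ 0.48,  0.13, -0.07])) (array([ 11. ,  -6.2, 128.9]), array([ 0.48,  0.13, -0.07]))
```

Request:
move_arm(
  commands="11 -5.5 30 0.5 0.1 0 1; 11 -6 70 0.5 0.1 0 1; 11 -6 105 0.5 0.1 0 1; 11 -6 125 0.5 0.1 0 1; 11 -6 127 0.5 0.1 0 1",
  grip_force=60,
)

```text
t: 2.75
tcp_pos: [0.6096, -0.1567, 0.1171]
tool_rot: [0.692, 0.674, 0.148, 0.213]
force: [-0.4, 0.5, 1.0]
finger_gap: 0.999
gripper_force: 0.0
```

Run:
```python
from h import *
grab("wrist","w3");t=telemetry.sense();print(t["tcp_pos"],t["force"],delta(TAIL-A*.044,frame(-A,np.array([0,1.,0]))))
```

```text
[ 0.60941212 -0.1566421   0.11748418] [-0.38674346 -0.09132027 -0.30477524] (array([ 0.6, -0.6,  1.4]), array([ 0.08,  0.07, -0.07]))
```

View pics/w3.png

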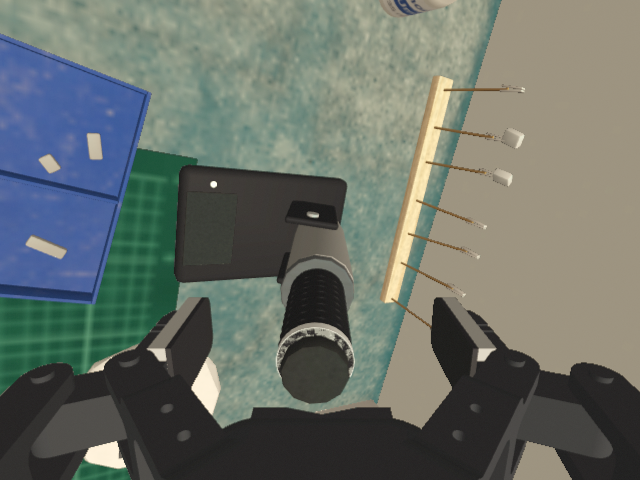

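The torch sits between the open pads, with the tail's centre at about (315,369) and the collar against the tube at (318,280). I'll check how far it is off the tool's axis.

Run:
```python
from h import *
s=load("w3");s2=load("w2");t=telemetry.sense();Rt=R.from_quat(t["tool_rot"])
g=cv2.cvtColor(s["image"],cv2.COLOR_RGB2GRAY)
m=np.zeros_like(g);m[334:410,265:365]=(g[334:410,265:365]<75)*255;m=cv2.morphologyEx(m,cv2.MORPH_OPEN,np.ones((5,5)))
for c in cv2.findContours(m,0,2)[0]:
    if cv2.contourArea(c)>800: e=cv2.minEnclosingCircle(c);print(e,cv2.fitEllipse(c))
for k in(-.044,-.024,0.0,.019): print(k,proj(s,t["tcp_pos"]+Rt.apply([0,0,k])))
p=tri((s2,311.6,229.4),(s,315,369));print(p,Rt.inv().apply(p[0]-t["tcp_pos"])*1e3)
```

```text
((315.6247863769531, 368.4743957519531), 36.15631866455078) ((314.48760986328125, 369.1502685546875), (67.0690689086914, 68.58934020996094), 90.41341400146484)
-0.044 [319.59094037 365.58348496]
-0.024 [319.80676275 332.02737262]
0.0 [319.99636387 302.54814671]
0.019 [320.11123998 284.68718184]
(array([ 0.58492534, -0.1508005 ,  0.15778167]), [np.float64(0.00033176349254894954), np.float64(0.00033176349248700707)]) [  1.25960306  -1.36891433 -47.47793289]
```

Request:
move_arm(
  commands="0.3 -1 0 0 0 0 1; 0.3 -1 0 0 0 0 -1; 0.3 -1 0 0 0 0 -1; 0.3 -1 0 0 0 0 -1; 0.3 -1 0 0 0 0 -1",
  grip_force=60,
)

```text
t: 3.42
tcp_pos: [0.608, -0.1558, 0.116]
tool_rot: [0.692, 0.674, 0.147, 0.213]
force: [-2.2, 0.3, 3.1]
finger_gap: 0.264
gripper_force: 58.5
```

Request:
move_arm(
  commands="0 0 0 0 0 0 -1; 0 0 0 0 0 0 -1; 0 0 0 0 0 0 -1; 0 0 -2 0 0 0 -1; 0 0 -4 0 0 0 -1",
)

```text
t: 4.05
tcp_pos: [0.6063, -0.1556, 0.1189]
tool_rot: [0.692, 0.674, 0.147, 0.213]
force: [1.2, -0.3, -2.2]
finger_gap: 0.265
gripper_force: 58.7
```

Run:
```python
from h import *
s=grab("wrist","w4");t=telemetry.sense();print(t)
g=cv2.cvtColor(s["image"],cv2.COLOR_RGB2GRAY)
m=np.zeros_like(g);m[334:420,265:365]=(g[334:420,265:365]<75)*255;m=cv2.morphologyEx(m,cv2.MORPH_OPEN,np.ones((5,5)))
for c in cv2.findContours(m,0,2)[0]:
    if cv2.contourArea(c)>800: print(cv2.fitEllipse(c))
```

```text
{'t': 4.1, 'q': array([-0.50347365,  0.5953612 ,  1.9250909 ,  0.91544384,  0.19358698,
       -1.34388797]), 'qd': array([-0.00172426,  0.00041043, -0.00102723,  0.01383959, -0.00239009,
       -0.01710101]), 'tau': array([-3.21337930e-02, -3.89432538e+01, -9.01039302e+00,  2.79285237e-01,
       -5.94994538e-01,  1.55271910e-02]), 'tcp_pos': array([ 0.60625774, -0.15554937,  0.11907559]), 'tool_rot': array([0.69206023, 0.67392939, 0.14717416, 0.21263015]), 'force': array([ 0.42493878,  0.29301642, -0.68008546]), 'ft_torque': array([0.01829069, 0.13159052, 0.00211476]), 'gripper_force': 58.73291730880737, 'finger_gap': 0.2728004888127225}
((320.9980773925781, 372.1119079589844), (66.3803482055664, 67.26939392089844), 96.33554077148438)
((265.7637939453125, 433.28607177734375), (80.87669372558594, 89.84938049316406), 0.0)
```

The grip holds at 59 N. I'll withdraw along the axis.

Request:
move_arm(
  commands="0 0 -15 0 0 0 -1; 0 0 -35 0 0 0 -1; 0 0 -60 0 0 0 -1; 0 0 -90 0 0 0 -1; 0 0 -120 0 0 0 -1",
)

```text
t: 4.72
tcp_pos: [0.5461, -0.1434, 0.223]
tool_rot: [0.692, 0.674, 0.147, 0.211]
force: [0.7, 0.1, -1.4]
finger_gap: 0.262
gripper_force: 59.4
```

Run:
```python
from h import *
t=telemetry.sense();print(t["tcp_pos"],t["force"],t["q"])
D=np.array([.647,.180,.138]); th=np.radians(33);yaw=np.radians(11)
N=np.array([-np.sin(th)*np.cos(yaw),-np.sin(th)*np.sin(yaw),np.cos(th)])
Rm=frame(-N,np.array([0,1.,0]))
# view pose: nose 120 mm off the disc (nose ~ 95 mm ahead of TCP)
for k in(.215,): 
    P=D+N*k; print(P,delta(P,Rm))
    P2=P+np.array([-.0,-.06,.03]);print(delta(P2,Rm))
```

```text
[ 0.54606629 -0.14339435  0.22295938] [ 0.71155541  0.08350617 -1.44568184] [-0.5490068   0.33276634  1.98384419  0.49690648  0.37372704 -0.94602957]
[0.53205402 0.15765676 0.31831417] (array([ 291.2,   34.1, -118.1]), array([-3.13, 11.4 , -0.1 ]))
(array([ 229. ,   48.9, -138.4]), array([-3.13, 11.4 , -0.1 ]))
```

Request:
move_arm(
  commands="10 0 -45 0 1 0 -1; 55 8 -75 -1 3 0 -1; 110 20 -100 -2 6 0 -1; 165 35 -125 -3 9 0 -1; 220 48 -138 -3 11.4 0 -1",
)

```text
t: 5.35
tcp_pos: [0.531, 0.0898, 0.3487]
tool_rot: [0.668, 0.688, 0.233, 0.162]
force: [1.8, -0.5, -2.1]
finger_gap: 0.262
gripper_force: 59.5
```

Request:
move_arm(
  commands="5 0 0 0 0 0 -1; 5 0 0 0 0 0 -1; 5 0 0 0 0 0 -1; 5 0 0 0 0 0 -1; 5 0 0 0 0 0 -1",
)

```text
t: 5.98
tcp_pos: [0.5318, 0.0922, 0.348]
tool_rot: [0.669, 0.687, 0.232, 0.163]
force: [-0.7, 0.6, -1.6]
finger_gap: 0.264
gripper_force: 59.4
```

Run:
```python
from h import *
s=grab("wrist","w5");t=telemetry.sense();print(t["tcp_pos"],t["q"],proj(s,[.647,.18,.138]))
```

```text
[0.53186179 0.09238485 0.34819204] [-0.1327737   0.08485742  1.9029262   0.29872884  0.62345755 -0.35601214] [304.94561044 138.33290891]
```

View pics/w5.png

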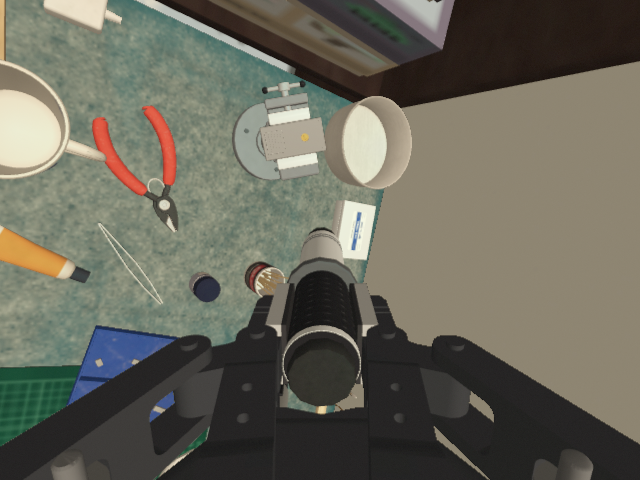

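The view is clear. The part's corners are at about (262,130), (322,118), (327,152) and (266,160). The disc is at (305,138), matching its prediction, and the torch is straight in the grip. I'll take two closer views.

Request:
move_arm(
  commands="0 -10 40 0 0 0 -1; 0 -20 85 0 0 0 -1; 0 -20 85 0 0 0 -1; 0 -20 85 0 0 0 -1; 0 -20 85 0 0 0 -1",
)

```text
t: 6.65
tcp_pos: [0.5611, 0.1017, 0.2686]
tool_rot: [0.668, 0.687, 0.234, 0.164]
force: [0.0, 0.1, -1.4]
finger_gap: 0.266
gripper_force: 59.4
```

Run:
```python
from h import *
s=grab("wrist","w6");t=telemetry.sense();print(t["tcp_pos"],t["q"],proj(s,[.647,.18,.138]))
```

```text
[0.56098818 0.10172805 0.26857866] [-0.09977282  0.25383404  1.96144551  0.41432741  0.39624972 -0.46901152] [322.18964788 141.81199366]
```

Request:
move_arm(
  commands="25 40 -30 0 0 0 -1; 40 80 -70 0 0 0 -1; 40 100 -80 0 0 0 -1; 40 100 -80 0 0 0 -1; 40 100 -80 0 0 0 -1",
)

```text
t: 7.32
tcp_pos: [0.598, 0.1333, 0.3893]
tool_rot: [0.669, 0.688, 0.232, 0.162]
force: [-0.0, -0.5, -1.5]
finger_gap: 0.265
gripper_force: 59.7
```

Run:
```python
from h import *
s=grab("wrist","w7");t=telemetry.sense();print(t["tcp_pos"],t["q"],proj(s,[.647,.18,.138]))
D=np.array([.647,.18,.138])
o=[]
for n in("w6","w7"):
    s=load(n);u,v=proj(s,D).astype(int);x=max(u-65,0);y=max(v-70,0);print(n,x,y)
    o.append(cv2.resize(s["image"][y:y+150,x:x+100,::-1],(400,600),interpolation=cv2.INTER_CUBIC))
cv2.imwrite("pics/c67.png",cv2.hconcat(o))
```

```text
[0.59794378 0.1332139  0.38874788] [-0.01875024  0.15808359  1.6889987   0.16779119  0.739732   -0.13885367] [230.76518166 179.30946856]
w6 257 71
w7 165 109
```

View pics/c67.png

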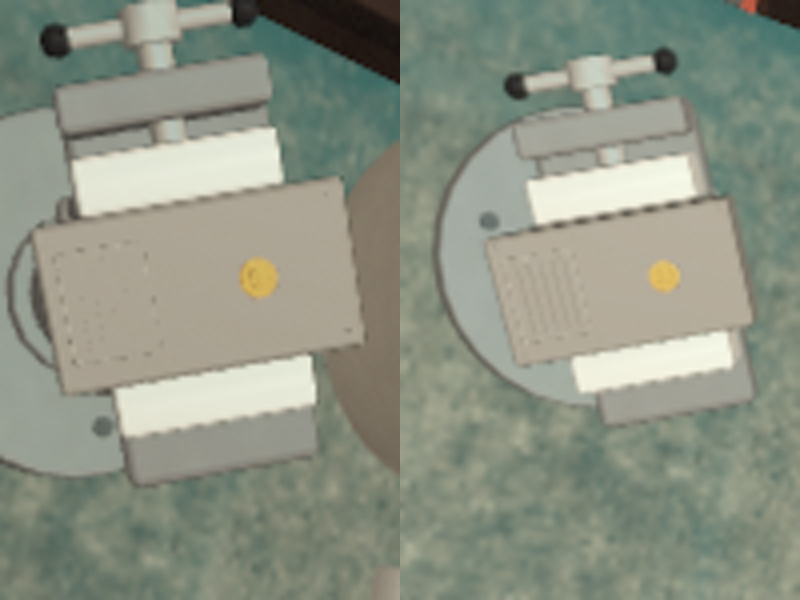

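Both crops show the face's corners and the disc clearly. The left crop has corners (36,232), (341,178), (364,343) and (64,393), with the disc at (259,278). The right crop has (488,242), (731,198), (755,322) and (519,365), with the disc at (664,277).

```bash
cat > v.py <<'E'
from h import *
from scipy.optimize import least_squares
f=lambda x0,y0,o,L:[(x0+(x-o+.5)/4-.5,y0+(y+.5)/4-.5)for x,y in L]
a=f(257,71,0,[(36,232),(341,178),(364,343),(64,393),(259,278)]);b=f(165,109,400,[(488,242),(731,198),(755,322),(519,365),(664,277)])
s6,s7,T=load("w6"),load("w7"),load("top0")
if __name__=="__main__":
    P=[]
    for p,q in zip(a,b): r=tri((s6,*p),(s7,*q));P.append(r[0]);print(np.round(r[0],4),np.round(r[1],2))
    P=np.array(P)
    # pose of a 64x34 rectangle: position, yaw, tilt about level axis; both views
    obj=np.array([(-32,17,0),(32,17,0),(32,-17,0),(-32,-17,0),(12,0,2)])*1e-3
    Rf=lambda y,t:R.from_euler("ZY",[y,-t])   # z leans to -x by t
    def res(x): 
        w=Rf(x[3],x[4]).apply(obj)+x[:3]
        return np.ravel([[proj(s6,p)-u for p,u in zip(w,a)],[proj(s7,p)-u for p,u in zip(w,b)]])
    r=least_squares(res,[.63,.18,.125,.2,.5]);x=r.x
    print(x[:3],np.degrees(x[3:]),np.sqrt(np.mean(r.fun**2)));print(np.round(r.fun.reshape(2,5,2),1).tolist())
    print("fitting",Rf(*x[3:]).apply([.012,0,0])+x[:3],"normal",Rf(*x[3:]).apply([0,0,1]))
    for s,L in((s6,a),(s7,b)):
        ok,rv,tv=cv2.solvePnP(obj,np.array(L),np.array([[s["fx"],0,s["cx"]],[0,s["fy"],s["cy"]],[0,0,1]]),None);print("pnp n",s["pose"][:3,:3]@cv2.Rodrigues(rv)[0][:,2],(s["pose"][:3,:3]@tv).ravel()+s["pose"][:3,3])
E
python3 v.py
```

```text
[0.6091 0.1904 0.1133] [0.08 0.08]
[0.6655 0.2018 0.139 ] [0.05 0.05]
[0.6705 0.1691 0.1407] [0.24 0.24]
[0.6153 0.1585 0.1116] [0.17 0.17]
[0.6477 0.1815 0.1358] [0.03 0.03]
[0.64072959 0.17993536 0.12424776] [11.03329948 29.8319806 ] 0.5584637002853184
[[[-1.3, -0.6], [0.0, -0.3], [0.2, 0.5], [-0.0, 0.9], [-0.2, 0.1]], [[0.0, -0.8], [-0.4, -0.2], [0.5, 0.7], [0.6, 0.1], [0.9, -0.4]]]
fitting [0.65094703 0.18192759 0.13021726] normal [-0.48826328 -0.09520329  0.86748792]Traceback (most recent call last):
  File "v.py", line 20, in <module>
    ok,rv,tv=cv2.solvePnP(obj,np.array(L),np.array([[s["fx"],0,s["cx"]],[0,s["fy"],s["cy"]],[0,0,1]]),None);print("pnp n",s["pose"][:3,:3]@cv2.Rodrigues(rv)[0][:,2],(s["pose"][:3,:3]@tv).ravel()+s["pose"][:3,3])
             ~~~~~~~~~~~~^^^^^^^^^^^^^^^^^^^^^^^^^^^^^^^^^^^^^^^^^^^^^^^^^^^^^^^^^^^^^^^^^^^^^^^^^^^^^^^^^^
cv2.error: OpenCV(4.12.0) /io/opencv/modules/calib3d/src/calibration_base.cpp:1346: error: (-2:Unspecified error) in function 'void cv::findExtrinsicCameraParams2(const cv::Mat&, const cv::Mat&, const cv::Mat&, const cv::Mat&, cv::Mat&, cv::Mat&, int)'
> DLT algorithm needs at least 6 points for pose estimation from 3D-2D point correspondences. (expected: 'count >= 6'), where
>     'count' is 5
> must be greater than or equal to
>     '6' is 6
```

The tilt isn't settled: triangulation gives about 26° and the fit gives 29.8°. One oblique view from behind the part should fix it.

Run:
```python
from h import *
print(delta(np.array([.745,.105,.33]),frame(np.array([0.0,0,-1.]),np.array([0,1.,0]))))
```

```text
(array([-41.1,  93. , 124.6]), array([32.25, -5.76,  1.57]))
```

Request:
move_arm(
  commands="-8 23 15 8 -1.5 0.4 -1; -16 46 40 16 -3 0.8 -1; -25 70 80 24 -4.5 1.2 -1; -41 93 124 32 -5.8 1.6 -1; -41 93 124 32 -5.8 1.6 -1",
)

```text
t: 8.0
tcp_pos: [0.7488, 0.1032, 0.3149]
tool_rot: [0.708, 0.706, -0.005, -0.005]
force: [-0.5, 0.7, -4.8]
finger_gap: 0.266
gripper_force: 59.9
```

Request:
move_arm(
  commands="0 0 0 0 0 0 -1; 0 0 0 0 0 0 -1; 0 0 0 0 0 0 -1; 0 0 0 0 0 0 -1; 0 0 0 0 0 0 -1",
)

```text
t: 8.62
tcp_pos: [0.7463, 0.1053, 0.3348]
tool_rot: [0.707, 0.707, 0.004, 0.004]
force: [0.5, 0.1, -1.1]
finger_gap: 0.265
gripper_force: 59.9
```

Run:
```python
from h import *
s=grab("wrist","w8");t=telemetry.sense();print(t["tcp_pos"],t["q"],t["qd"])
D=np.array([.648,.181,.134]);u,v=proj(s,D).astype(int);x,y=u-50,v-37;print(u,v,x,y)
cv2.imwrite("pics/c8.png",cv2.resize(s["image"][y:y+75,x:x+100,::-1],(800,600),interpolation=cv2.INTER_CUBIC))
```

```text
[0.7463618  0.10525546 0.3342139 ] [-7.54343379e-03  6.40083616e-01  9.32763747e-01 -3.95913538e-04
  1.55900104e+00 -6.97099659e-03] [-0.00166336  0.01478859 -0.00087378  0.00086881  0.00195902  0.00056275]
208 124 158 87
```

View pics/c8.png

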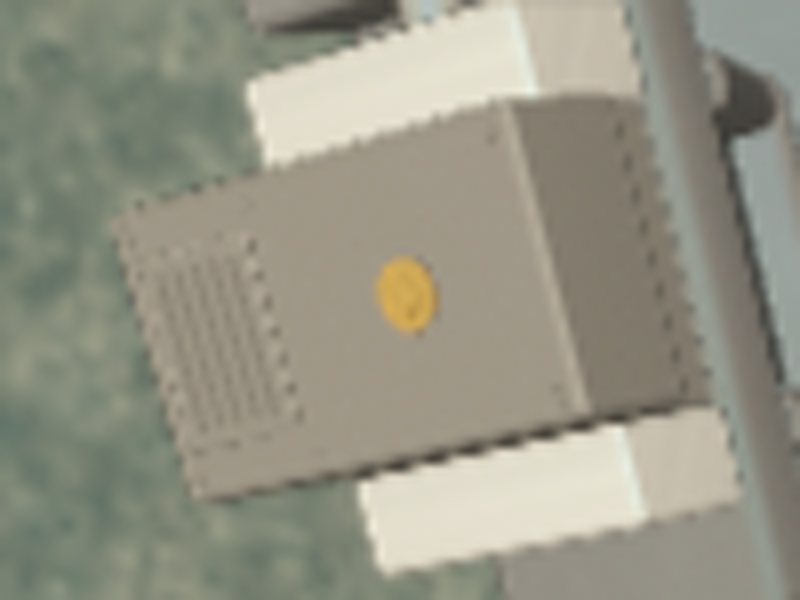

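The oblique view is sharp. The corners are at (115,218), (508,103), (588,412) and (200,500) in the 8x crop with origin (158,87), and the disc is at (408,294).

```bash
cat > v2.py <<'E'
from v import *
c=[(158+(x+.5)/8-.5,87+(y+.5)/8-.5) for x,y in[(115,218),(508,103),(588,412),(200,500),(408,294)]]
s8=load("w8"); views=[(s6,a),(s7,b),(s8,c)]
obj=np.array([(-32,17,0),(32,17,0),(32,-17,0),(-32,-17,0),(12,0,2)])*1e-3
Rf=lambda y,t:R.from_euler("ZY",[y,-t])
def fit(free,vs):
    def res(x):
        w=Rf(x[3],x[4]).apply(obj*np.array([x[5],x[6],1]) if free else obj)+x[:3]
        return np.ravel([[proj(s,p)-u for p,u in zip(w,L)] for s,L in vs])
    return least_squares(res,[.63,.18,.125,.2,.5,1,1],loss="soft_l1"),res
for free in(0,1):
  for vs in(views,views[:2],[views[0],views[2]],[views[1],views[2]]):
    r,res=fit(free,vs);x=r.x;f=res(x);print(free,np.round(x[:3],4),np.round(np.degrees(x[3:5]),2),x[5:].round(3),"rms",np.sqrt(np.mean(f**2)).round(2),"fit",(Rf(*x[3:5]).apply([.012*x[5],0,0])+x[:3]).round(4))
P=np.array([tri(*[(s,*L[i]) for s,L in views])[0] for i in range(5)]);print(P.round(4))
n=np.linalg.svd(P[:4]-P[:4].mean(0))[2][2];n*=np.sign(n[2]);print("plane n",n,np.degrees(np.arccos(n[2])),np.degrees(np.arctan2(n[1],n[0])))
E
python3 v2.py
```

```text
0 [0.6392 0.1798 0.1271] [11.12 29.9 ] [1. 1.] rms 0.66 fit [0.6494 0.1818 0.133 ]
0 [0.6407 0.1799 0.1242] [11.04 29.5 ] [1. 1.] rms 0.56 fit [0.651  0.1819 0.1301]
0 [0.6391 0.1797 0.127 ] [11.11 29.78] [1. 1.] rms 0.69 fit [0.6493 0.1817 0.133 ]
0 [0.6392 0.1798 0.1275] [11.13 29.93] [1. 1.] rms 0.57 fit [0.6494 0.1818 0.1335]
1 [0.6392 0.1798 0.1275] [11.09 28.8 ] [0.982 0.959] rms 0.31 fit [0.6493 0.1818 0.1332]
1 [0.6398 0.1799 0.1264] [10.97 27.96] [0.986 0.962] rms 0.33 fit [0.65   0.1819 0.132 ]
1 [0.6391 0.1798 0.1275] [11.05 28.73] [0.979 0.959] rms 0.22 fit [0.6492 0.1817 0.1331]
1 [0.6392 0.1798 0.1279] [11.18 29.36] [0.991 0.957] rms 0.27 fit [0.6494 0.1818 0.1337]
[[0.6091 0.1904 0.1132]
 [0.6632 0.2012 0.1431]
 [0.6694 0.1692 0.1427]
 [0.6152 0.1584 0.1118]
 [0.6483 0.1815 0.1345]]
plane n [-0.46857107 -0.11402037  0.87603682] 28.832078704042857 -166.3236564463758
```

Run:
```python
from h import *
s=load("w8");t=telemetry.sense();Rt=R.from_quat(t["tool_rot"])
for k in(-.0475,.0095,.0155,.0775,.0915): print(k,proj(s,t["tcp_pos"]+Rt.apply([0,0,k])).round(1))
x,y=260,190
im=s["image"][y:y+225,x:x+120,::-1];cv2.imwrite("pics/c9.png",cv2.resize(im,(320,600),interpolation=cv2.INTER_CUBIC))
```

```text
-0.0475 [322.8 371.2]
0.0095 [322.1 292.6]
0.0155 [322.  287.2]
0.0775 [321.7 247.1]
0.0915 [321.7 240.7]
```

View pics/c9.png

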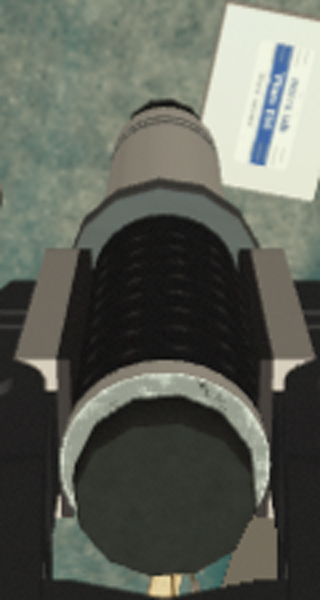

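The torch is straight in the grip: its axis lies within about 1 mm of the tool's axis at both the tail (322,372) and the nose (322,242). I'll go to the hover point square over the fitting.

```bash
cat >> h.py <<'E'
N=np.array([-.4802,-.0942,.8721]); F=np.array([.6492,.1817,.1332])
RV=frame(-N,np.array([0,1.,0]))
OFF=RV@np.array([.0007,0,0])
E
python3 -c "
from h import *
print(delta(F+N*.170+OFF,RV))"
```

```text
(array([  61. , -179.4,   50.9]), array([-28.26,   5.33,  -1.36]))
```

Request:
move_arm(
  commands="15 -50 -5 -7 1.3 -0.3 -1; 30 -100 0 -14 2.6 -0.7 -1; 45 -150 20 -21 4 -1 -1; 58 -175 42 -28.3 5.3 -1.4 -1; 61 -179 51 -28.3 5.3 -1.4 -1",
)

```text
t: 9.3
tcp_pos: [0.5583, 0.1667, 0.2752]
tool_rot: [0.677, 0.694, 0.202, 0.138]
force: [-0.2, 0.1, -1.8]
finger_gap: 0.27
gripper_force: 60.0
```

Request:
move_arm(
  commands="0 0 0 0 0 0 -1; 0 0 0 0 0 0 -1; 0 0 0 0 0 0 -1; 0 0 0 0 0 0 -1; 0 0 0 0 0 0 -1",
)

```text
t: 9.93
tcp_pos: [0.5686, 0.1661, 0.2808]
tool_rot: [0.676, 0.693, 0.208, 0.144]
force: [0.1, 0.5, -0.8]
finger_gap: 0.268
gripper_force: 60.0
```

```bash
python3 -c "
from h import *
t=telemetry.sense();print(t['tcp_pos'],t['force'],t['q'])
print(delta(F+N*.170+OFF,RV),delta(F+N*.100+OFF,RV))"
```

```text
[0.56864234 0.16613647 0.280766  ] [ 0.05690245  0.54237615 -0.84944764] [ 0.06351426  0.27307011  1.84353309  0.12702792  0.52098662 -0.05504319]
(array([ 0.4, -0.6, -1.2]), array([-0.01,  0.03,  0.03])) (array([ 0.4, -0.6, 68.8]), array([-0.01,  0.03,  0.03]))
```

Request:
move_arm(
  commands="0.4 -0.6 25 0 0 0 -1; 0.4 -0.6 45 0 0 0 -1; 0.4 -0.6 58 0 0 0 -1; 0.4 -0.6 64 0 0 0 -1; 0.4 -0.6 66 0 0 0 -1",
)

```text
t: 10.55
tcp_pos: [0.5994, 0.1729, 0.2227]
tool_rot: [0.676, 0.693, 0.208, 0.144]
force: [-0.1, -0.2, -1.7]
finger_gap: 0.265
gripper_force: 60.0
```

Request:
move_arm(
  commands="0 0 0 0 0 0 -1; 0 0 0 0 0 0 -1; 0 0 0 0 0 0 -1; 0 0 0.5 0 0 0 -1; 0 0 1 0 0 0 -1",
)

```text
t: 11.18
tcp_pos: [0.5998, 0.1729, 0.222]
tool_rot: [0.676, 0.693, 0.208, 0.144]
force: [0.3, -0.3, -1.4]
finger_gap: 0.268
gripper_force: 60.0
```

```bash
cat > f.py <<'E'
from h import *
t=telemetry.sense();q=R.from_quat(t["tool_rot"]).inv()
print("tool force",q.apply(t["force"]).round(2),"torque",q.apply(t["ft_torque"]).round(3),"height",((t["tcp_pos"]-F)@N*1e3).round(2),"lat",(RV.T@(t["tcp_pos"]-F-OFF)*1e3).round(2)[:2])
E
python3 f.py
python3 - <<'E'
from h import *
s=grab("wrist","w10");t=telemetry.sense();print(proj(s,F).round(),proj(s,t["tcp_pos"]-N*.093).round())
cv2.imwrite("pics/c10.png",cv2.resize(s["image"][170:320,220:420,::-1],(800,600),interpolation=cv2.INTER_CUBIC))
E
```

```text
tool force [-0.47 -0.41  1.3 ] torque [ 0.334 -0.045  0.011] height 101.95 lat [ 0.15 -0.41]
[321. 238.] [320. 241.]
```

View pics/c10.png

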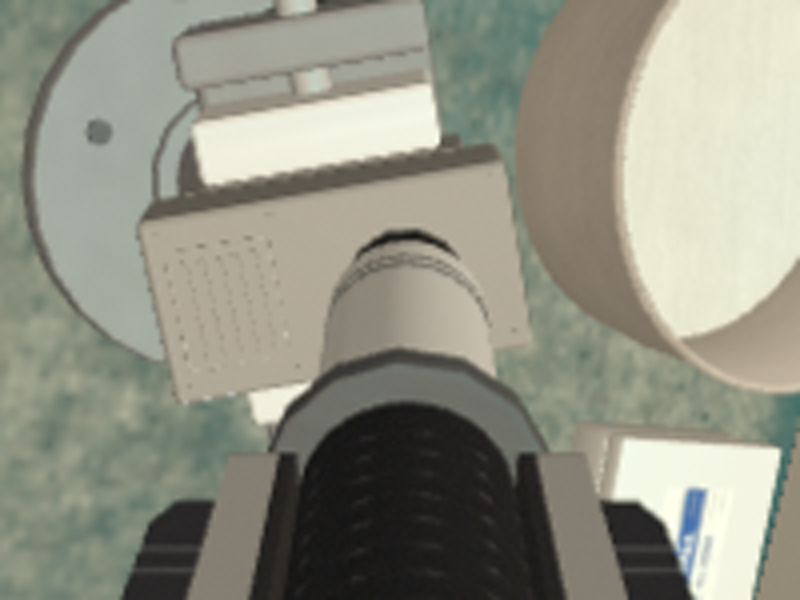

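The face's corners in the crop are at (140,222), (500,150), (530,340) and (178,400), and the guard's top edge is at (405,232). I'll work out the fitting's offset from the nose.

Run:
```python
from h import *
s=load("w10");t=telemetry.sense();q=R.from_quat(t["tool_rot"])
px=np.float32([(220+(x+.5)/4-.5,170+(y+.5)/4-.5) for x,y in[(140,222),(500,150),(530,340),(178,400)]])
# free-scale corner size .982, .959
H=cv2.getPerspectiveTransform(np.float32([(-31.5,16.4),(31.5,16.4),(31.5,-16.4),(-31.5,-16.4)]),px)
p=cv2.perspectiveTransform(np.float32([[(12,0)]]),H)[0,0];print("fitting px",p)
ro,rd=ray(s,*p); z=-N; X=ro+rd*((F-ro)@N)/(rd@N); print("fitting in tool xy from tool axis mm",(q.inv().apply(X-t["tcp_pos"])*1e3).round(2))
# guard visible circle tops for tool-x offset dx
th=np.linspace(0,2*np.pi,200)
for dx in(0,-1,-2):
  for k,r in((.079,.010),(.093,.010),(.079,.012)):
    c=np.array([proj(s,t["tcp_pos"]+q.apply([dx*1e-3+r*np.cos(a),r*np.sin(a),k])) for a in th]); i=c[:,1].argmin(); print(dx,k,r,"top crop",((c[i]+.5-[220,170])*4-.5).round(0))
```

```text
fitting px [319.82196 236.50562]
fitting in tool xy from tool axis mm [  0.34  -0.31 101.85]
0 0.079 0.01 top crop [402. 248.]
0 0.093 0.01 top crop [402. 226.]
0 0.079 0.012 top crop [402. 236.]
-1 0.079 0.01 top crop [402. 254.]
-1 0.093 0.01 top crop [402. 232.]
-1 0.079 0.012 top crop [402. 242.]
-2 0.079 0.01 top crop [402. 261.]
-2 0.093 0.01 top crop [402. 238.]
-2 0.079 0.012 top crop [402. 248.]
```

Request:
move_arm(
  commands="1.2 0 0.5 0 0 0 -1; 1.2 0 1.5 0 0 0 -1; 1.2 0 2.5 0 0 0 -1; 1.2 0 3.5 0 0 0 -1; 1.2 0 4 0 0 0 -1",
)

```text
t: 11.85
tcp_pos: [0.6017, 0.1745, 0.2184]
tool_rot: [0.676, 0.693, 0.208, 0.144]
force: [-0.5, -0.6, -1.7]
finger_gap: 0.264
gripper_force: 60.0
```

```bash
python3 f.py
```

```text
tool force [-0.73 -1.26  1.15] torque [ 0.345 -0.078 -0.015] height 97.8 lat [ 1.35 -0.53]
```

Request:
move_arm(
  commands="0 0 0.7 0 0 0 -1; 0 0 1.4 0 0 0 -1; 0 0 2 0 0 0 -1; 0 0 2 0 0 0 -1; 0 0 2 0 0 0 -1",
)

```text
t: 12.48
tcp_pos: [0.6026, 0.1747, 0.2168]
tool_rot: [0.676, 0.693, 0.208, 0.144]
force: [0.5, -0.2, -1.4]
finger_gap: 0.266
gripper_force: 60.0
```

```bash
python3 f.py
```

```text
tool force [-0.33 -0.27  1.42] torque [ 0.339 -0.092  0.003] height 95.91 lat [ 1.34 -0.47]
```

Request:
move_arm(
  commands="0 0 0.5 0 0 0 -1; 0 0 1 0 0 0 -1; 0 0 1.5 0 0 0 -1; 0 0 1.5 0 0 0 -1; 0 0 1.5 0 0 0 -1",
)

```text
t: 13.1
tcp_pos: [0.6034, 0.1748, 0.2155]
tool_rot: [0.676, 0.693, 0.208, 0.144]
force: [0.1, 0.1, -1.3]
finger_gap: 0.267
gripper_force: 60.0
```

```bash
python3 f.py
```

```text
tool force [-0.04 -0.57  1.22] torque [ 0.37  -0.075 -0.004] height 94.38 lat [ 1.34 -0.47]
```

Request:
move_arm(
  commands="0 0 0.5 0 0 0 -1; 0 0 1 0 0 0 -1; 0 0 1.5 0 0 0 -1; 0 0 1.5 0 0 0 -1; 0 0 1.5 0 0 0 -1",
)

```text
t: 13.72
tcp_pos: [0.6041, 0.175, 0.2141]
tool_rot: [0.676, 0.693, 0.208, 0.144]
force: [-0.1, 0.2, -0.9]
finger_gap: 0.266
gripper_force: 60.0
```

```bash
python3 f.py
```

```text
tool force [ 0.17 -0.57  0.79] torque [ 0.39  -0.087  0.024] height 92.88 lat [ 1.34 -0.51]
```

Request:
move_arm(
  commands="0 0 0.5 0 0 0 -1; 0 0 1 0 0 0 -1; 0 0 1 0 0 0 -1; 0 0 1 0 0 0 -1; 0 0 1 0 0 0 -1",
)

```text
t: 14.35
tcp_pos: [0.6045, 0.1751, 0.2133]
tool_rot: [0.676, 0.693, 0.208, 0.144]
force: [0.2, -0.1, -1.6]
finger_gap: 0.262
gripper_force: 60.0
```

```bash
python3 f.py
```

```text
tool force [-0.24 -0.54  1.48] torque [ 0.365 -0.081 -0.042] height 91.91 lat [ 1.34 -0.5 ]
```

Request:
move_arm(
  commands="0 0 0.5 0 0 0 -1; 0 0 1 0 0 0 -1; 0 0 1 0 0 0 -1; 0 0 1 0 0 0 -1; 0 0 1 0 0 0 -1",
)

```text
t: 14.98
tcp_pos: [0.605, 0.1752, 0.2124]
tool_rot: [0.676, 0.693, 0.208, 0.144]
force: [0.8, 0.6, -2.1]
finger_gap: 0.263
gripper_force: 60.0
```

```bash
python3 f.py
```

```text
tool force [ 0.39 -0.36  2.26] torque [ 0.402 -0.065 -0.076] height 90.91 lat [ 1.35 -0.47]
```

Request:
move_arm(
  commands="0 0 0.5 0 0 0 -1; 0 0 1 0 0 0 -1; 0 0 1.5 0 0 0 -1; 0 0 1.5 0 0 0 -1; 0 0 1.5 0 0 0 -1",
)

```text
t: 15.6
tcp_pos: [0.6058, 0.1753, 0.2111]
tool_rot: [0.676, 0.693, 0.208, 0.144]
force: [0.0, 0.0, -2.4]
finger_gap: 0.262
gripper_force: 60.0
```

```bash
python3 f.py
```

```text
tool force [-0.16 -1.14  2.12] torque [ 0.33  -0.072 -0.017] height 89.41 lat [ 1.33 -0.47]
```

Request:
move_arm(
  commands="0 0 0.5 0 0 0 -1; 0 0 1 0 0 0 -1; 0 0 1 0 0 0 -1; 0 0 1 0 0 0 -1; 0 0 1 0 0 0 -1",
)

```text
t: 16.23
tcp_pos: [0.6062, 0.1754, 0.2103]
tool_rot: [0.676, 0.693, 0.208, 0.144]
force: [-0.6, -0.2, 0.8]
finger_gap: 0.266
gripper_force: 60.1
```

```bash
python3 f.py
```

```text
tool force [-0.12 -0.14 -0.98] torque [ 0.385 -0.076 -0.02 ] height 88.51 lat [ 1.36 -0.44]
```

Contact came at a height of about 88.7 mm, with roughly 2.3 N. I'll press on to about half travel.

Request:
move_arm(
  commands="0 0 0.5 0 0 0 -1; 0 0 1 0 0 0 -1; 0 0 1.5 0 0 0 -1; 0 0 2 0 0 0 -1; 0 0 2 0 0 0 -1",
)

```text
t: 16.85
tcp_pos: [0.6072, 0.1756, 0.2086]
tool_rot: [0.676, 0.693, 0.208, 0.144]
force: [-2.2, -0.5, 2.0]
finger_gap: 0.266
gripper_force: 60.3
```

```bash
python3 f.py
```

```text
tool force [-0.2  -1.01 -2.83] torque [ 0.429 -0.024  0.002] height 86.44 lat [ 1.37 -0.42]
```

Request:
move_arm(
  commands="0 0 0.5 0 0 0 -1; 0 0 1 0 0 0 -1; 0 0 1.5 0 0 0 -1; 0 0 1.8 0 0 0 -1; 0 0 1.8 0 0 0 -1",
)

```text
t: 17.48
tcp_pos: [0.6081, 0.1758, 0.207]
tool_rot: [0.676, 0.693, 0.208, 0.144]
force: [-2.7, 0.3, 3.7]
finger_gap: 0.266
gripper_force: 60.5
```

```bash
python3 f.py; python3 f.py;python3 -c "
from h import *
s=grab('wrist','w11');cv2.imwrite('pics/c11.png',cv2.resize(s['image'][170:320,220:420,::-1],(800,600),interpolation=cv2.INTER_CUBIC))"; python3 f.py
```

```text
tool force [ 0.72 -0.56 -4.45] torque [ 0.519 -0.051  0.023] height 84.63 lat [ 1.35 -0.42]
tool force [ 0.72 -0.56 -4.45] torque [ 0.519 -0.051  0.023] height 84.63 lat [ 1.35 -0.42]
tool force [ 0.18 -1.46 -4.25] torque [ 0.455 -0.017 -0.028] height 84.65 lat [ 1.36 -0.43]
```

The axial load is about 5.5 N, so the guard is at half travel. I've viewed 11 pictures, one over the limit of 10, so I'll work from numbers only from here. Now the hold.

Request:
move_arm(
  commands="0 0 0 0 0 0 -1; 0 0 0 0 0 0 -1; 0 0 0 0 0 0 -1; 0 0 0 0 0 0 -1; 0 0 0 0 0 0 -1",
)

```text
t: 18.15
tcp_pos: [0.6081, 0.1757, 0.2069]
tool_rot: [0.676, 0.693, 0.208, 0.144]
force: [-3.5, -0.7, 4.1]
finger_gap: 0.266
gripper_force: 60.5
```

Request:
move_arm(
  commands="0 0 0 0 0 0 -1; 0 0 0 0 0 0 -1; 0 0 0 0 0 0 -1; 0 0 0 0 0 0 -1; 0 0 0 0 0 0 -1",
)

```text
t: 18.77
tcp_pos: [0.6081, 0.1757, 0.2069]
tool_rot: [0.676, 0.693, 0.208, 0.144]
force: [-3.3, 0.1, 3.4]
finger_gap: 0.266
gripper_force: 60.5
```

```bash
python3 f.py
```

```text
tool force [ 0.5  -1.23 -4.5 ] torque [ 0.391 -0.029 -0.005] height 84.6 lat [ 1.32 -0.44]
```

Request:
move_arm(
  commands="0 0 0 0 0 0 -1; 0 0 0 0 0 0 -1; 0 0 0 0 0 0 -1; 0 0 0 0 0 0 -1; 0 0 0 0 0 0 -1",
)

```text
t: 19.4
tcp_pos: [0.6081, 0.1758, 0.2069]
tool_rot: [0.676, 0.693, 0.208, 0.144]
force: [-2.5, -0.3, 3.4]
finger_gap: 0.267
gripper_force: 60.5
```

Request:
move_arm(
  commands="0 0 0 0 0 0 -1; 0 0 0 0 0 0 -1; 0 0 0 0 0 0 -1; 0 0 0 0 0 0 -1; 0 0 0 0 0 0 -1",
)

```text
t: 20.02
tcp_pos: [0.6081, 0.1758, 0.2069]
tool_rot: [0.676, 0.693, 0.208, 0.144]
force: [-2.5, 0.0, 3.9]
finger_gap: 0.263
gripper_force: 60.5
```

Request:
move_arm(
  commands="0 0 0 0 0 0 -1; 0 0 0 0 0 0 -1; 0 0 0 0 0 0 -1; 0 0 0 0 0 0 -1; 0 0 0 0 0 0 -1",
)

```text
t: 20.65
tcp_pos: [0.6081, 0.1758, 0.2069]
tool_rot: [0.676, 0.693, 0.208, 0.144]
force: [-2.3, -1.1, 3.5]
finger_gap: 0.266
gripper_force: 60.5
```

Request:
move_arm(
  commands="0 0 0 0 0 0 -1; 0 0 0 0 0 0 -1; 0 0 0 0 0 0 -1; 0 0 0 0 0 0 -1; 0 0 0 0 0 0 -1",
)

```text
t: 21.28
tcp_pos: [0.6081, 0.1758, 0.2069]
tool_rot: [0.676, 0.693, 0.208, 0.144]
force: [-2.6, 0.1, 3.5]
finger_gap: 0.261
gripper_force: 60.5
```

```bash
python3 f.py
```

```text
tool force [ 0.45 -0.58 -4.25] torque [ 0.227 -0.015 -0.046] height 84.59 lat [ 1.33 -0.47]
```

Request:
move_arm(
  commands="0 0 -3 0 0 0 -1; 0 0 -8 0 0 0 -1; 0 0 -20 0 0 0 -1; 0 0 -50 0 0 0 -1; 0 0 -90 0 0 0 -1",
)

```text
t: 21.9
tcp_pos: [0.5636, 0.167, 0.2852]
tool_rot: [0.676, 0.693, 0.207, 0.143]
force: [0.5, 0.0, -1.6]
finger_gap: 0.267
gripper_force: 60.3
```

Run:
```python
from h import *
t=telemetry.sense();print(t["t"],t["q"])
# home pose: gripped TCP (measured), its orientation
RH=R.from_quat([.69206,.67393,.14717,.21263]); z=RH.as_matrix()[:,2];print("home tool z",z)
H=np.array([.6080,-.1558,.1160])
print(delta(H-z*.18,RH.as_matrix()),delta(H-z*.12,RH.as_matrix()))
s=load("w3")
```

```text
21.9 [ 0.06638878  0.26063083  1.8450967   0.12119086  0.53469768 -0.04674059]
home tool z [ 0.4902968  -0.09594095 -0.86625884]
(array([-303.3,  -45.1,  -37.9]), array([ -0.87, -10.87,   0.11])) (array([-314.6,  -44.2,   21.1]), array([ -0.87, -10.87,   0.11]))
```

The cure is done: about 4.3 s at half travel with a steady force. Now I'll carry the torch back to line up with the stand.

Request:
move_arm(
  commands="-55 -8 -12 -0.2 -2 0 -1; -115 -17 -25 -0.4 -5 0 -1; -175 -26 -33 -0.6 -8 0 -1; -235 -35 -38 -0.9 -10.9 0.1 -1; -290 -43 -38 -0.9 -10.9 0.1 -1",
)

```text
t: 22.52
tcp_pos: [0.5213, -0.1259, 0.2746]
tool_rot: [0.691, 0.674, 0.148, 0.214]
force: [0.3, 0.0, -1.7]
finger_gap: 0.27
gripper_force: 60.0
```

Request:
move_arm(
  commands="-10 0 0 0 0 0 -1; -10 0 0 0 0 0 -1; -10 0 0 0 0 0 -1; -10 0 0 0 0 0 -1; -10 0 0 0 0 0 -1",
)

```text
t: 23.15
tcp_pos: [0.5219, -0.1337, 0.275]
tool_rot: [0.691, 0.674, 0.148, 0.214]
force: [-0.5, -0.1, -2.1]
finger_gap: 0.267
gripper_force: 60.0
```

```bash
cat > g.py <<'E'
from h import *
RH=R.from_quat([.69206,.67393,.14717,.21263]);M=RH.as_matrix(); H=np.array([.6080,-.1558,.1160])
t=telemetry.sense();q=R.from_quat(t["tool_rot"]).inv();r=M.T@(t["tcp_pos"]-H)*1e3
print(t["t"],"tool force",q.apply(t["force"]).round(2),"torque",q.apply(t["ft_torque"]).round(3),"from home xyz",r.round(2))
print(delta(H-M[:,2]*.1,M),delta(H,M))
E
python3 g.py
```

```text
23.15 tool force [ 0.06 -1.52  1.59] torque [0.368 0.1   0.004] from home xyz [   4.61    3.38 -182.12]
(array([-4.7, -3.7, 82.1]), array([ 0.21, -0.04,  0.09])) (array([ -4.7,  -4.1, 182.1]), array([ 0.21, -0.04,  0.09]))
```

Request:
move_arm(
  commands="-4.7 -3.8 25 0.2 0 0.1 -1; -4.7 -3.8 55 0.2 0 0.1 -1; -4.7 -3.8 82 0.2 0 0.1 -1; -4.7 -3.8 92 0.2 0 0.1 -1; -4.7 -3.8 92 0.2 0 0.1 -1",
)

```text
t: 23.78
tcp_pos: [0.5637, -0.148, 0.1935]
tool_rot: [0.693, 0.674, 0.147, 0.212]
force: [0.4, -0.0, -1.1]
finger_gap: 0.264
gripper_force: 60.0
```

```bash
python3 g.py
```

```text
23.775 tool force [ 0.08 -0.2   1.12] torque [0.385 0.048 0.092] from home xyz [ -0.81  -0.42 -89.61]
(array([  0.8,   0.4, -10.4]), array([-0.05, -0.04, -0.09])) (array([ 0.8,  0.5, 89.6]), array([-0.05, -0.04, -0.09]))
```

Request:
move_arm(
  commands="0.6 0.4 5 0 0 0 -1; 0.6 0.4 12 0 0 0 -1; 0.7 0.4 18 0 0 0 -1; 0.7 0.4 22 0 0 0 -1; 0.7 0.4 24 0 0 0 -1",
)

```text
t: 24.4
tcp_pos: [0.5758, -0.1501, 0.1729]
tool_rot: [0.693, 0.673, 0.147, 0.212]
force: [0.3, -0.2, -1.3]
finger_gap: 0.264
gripper_force: 60.0
```

```bash
python3 g.py
```

```text
24.4 tool force [-0.07 -0.4   1.24] torque [0.348 0.009 0.02 ] from home xyz [ -0.58   0.   -65.62]
(array([  0.6,  -0. , -34.4]), array([-0.02,  0.  , -0.12])) (array([ 0.6,  0. , 65.6]), array([-0.02,  0.  , -0.12]))
```

Request:
move_arm(
  commands="0 0 3 0 0 0 -1; 0 0 6 0 0 0 -1; 0 0 9 0 0 0 -1; 0 0 11 0 0 0 -1; 0 0 12 0 0 0 -1",
)

```text
t: 25.02
tcp_pos: [0.5817, -0.1512, 0.1627]
tool_rot: [0.693, 0.673, 0.147, 0.212]
force: [0.2, -0.0, -1.3]
finger_gap: 0.265
gripper_force: 60.0
```

```bash
python3 g.py
```

```text
25.025 tool force [ 0.11 -0.48  1.23] torque [ 0.35  0.14 -0.01] from home xyz [ -0.61   0.12 -53.8 ]
(array([  0.6,  -0.1, -46.2]), array([-0.01,  0.01, -0.11])) (array([ 0.6, -0.1, 53.8]), array([-0.01,  0.01, -0.11]))
```

Both the guard and the barrel's rim have entered freely, so I'll continue.

Request:
move_arm(
  commands="0.3 0 4 0 0 0 -1; 0.5 0 8 0 0 0 -1; 0.5 0 12 0 0 0 -1; 0.5 0 16 0 0 0 -1; 0.5 0 18 0 0 0 -1",
)

```text
t: 25.65
tcp_pos: [0.5906, -0.1525, 0.1469]
tool_rot: [0.693, 0.673, 0.147, 0.212]
force: [-0.5, 0.4, -1.1]
finger_gap: 0.265
gripper_force: 60.0
```

```bash
python3 g.py
```

```text
25.65 tool force [ 0.5  -0.96  0.7 ] torque [ 0.38   0.073 -0.045] from home xyz [ -0.09   0.05 -35.58]
(array([  0.1,  -0.1, -64.4]), array([-0.02,  0.01, -0.11])) (array([ 0.1, -0. , 35.6]), array([-0.02,  0.01, -0.11]))
```

Request:
move_arm(
  commands="0 0 4 0 0 0 -1; 0 0 8 0 0 0 -1; 0 0 12 0 0 0 -1; 0 0 16 0 0 0 -1; 0 0 18 0 0 0 -1",
)

```text
t: 26.28
tcp_pos: [0.5994, -0.1542, 0.1313]
tool_rot: [0.693, 0.673, 0.147, 0.212]
force: [0.0, 0.0, -1.7]
finger_gap: 0.267
gripper_force: 60.0
```

```bash
python3 g.py
```

```text
26.275 tool force [ 0.18 -0.82  1.49] torque [ 0.377  0.036 -0.007] from home xyz [ -0.12   0.09 -17.63]
(array([  0.1,  -0.1, -82.4]), array([-0.01,  0.01, -0.11])) (array([ 0.1, -0.1, 17.6]), array([-0.01,  0.01, -0.11]))
```

Request:
move_arm(
  commands="0 0 4 0 0 0 -1; 0 0 8 0 0 0 -1; 0 0 11 0 0 0 -1; 0 0 13 0 0 0 -1; 0 0 14.5 0 0 0 -1",
)

```text
t: 26.9
tcp_pos: [0.6065, -0.1556, 0.1189]
tool_rot: [0.693, 0.673, 0.147, 0.212]
force: [1.3, -0.8, -0.5]
finger_gap: 0.266
gripper_force: 60.0
```

```bash
python3 g.py
```

```text
26.9 tool force [-0.69  0.89  1.16] torque [0.382 0.031 0.013] from home xyz [-0.11  0.1  -3.3 ]
(array([  0.1,  -0.1, -96.7]), array([-0.01,  0.01, -0.11])) (array([ 0.1, -0.1,  3.3]), array([-0.01,  0.01, -0.11]))
```

Request:
move_arm(
  commands="0 0 0.7 0 0 0 -1; 0 0 1.4 0 0 0 -1; 0 0 2 0 0 0 -1; 0 0 2.5 0 0 0 -1; 0 0 2.5 0 0 0 -1",
)

```text
t: 27.52
tcp_pos: [0.6077, -0.1558, 0.1169]
tool_rot: [0.693, 0.673, 0.147, 0.213]
force: [0.1, -0.0, -1.2]
finger_gap: 0.262
gripper_force: 60.0
```

```bash
python3 g.py
```

```text
27.525 tool force [ 0.07 -0.55  1.11] torque [0.404 0.043 0.051] from home xyz [-0.14  0.14 -0.92]
(array([  0.1,  -0.1, -99.1]), array([-0.  ,  0.01, -0.11])) (array([ 0.1, -0.1,  0.9]), array([-0.  ,  0.01, -0.11]))
```

Request:
move_arm(
  commands="0 0 0.3 0 0 0 -1; 0 0 0.6 0 0 0 -1; 0 0 0.9 0 0 0 -1; 0 0 0.9 0 0 0 -1; 0 0 0.9 0 0 0 -1",
)

```text
t: 28.15
tcp_pos: [0.6081, -0.1559, 0.1161]
tool_rot: [0.693, 0.673, 0.147, 0.213]
force: [0.2, -0.4, -1.0]
finger_gap: 0.267
gripper_force: 60.0
```

```bash
python3 g.py
```

```text
28.15 tool force [-0.29 -0.34  0.99] torque [ 0.375  0.122 -0.056] from home xyz [-0.15  0.13 -0.05]
(array([  0.1,  -0.1, -99.9]), array([-0.  ,  0.01, -0.11])) (array([ 0.2, -0.1,  0.1]), array([-0.  ,  0.01, -0.11]))
```

Request:
move_arm(
  commands="0 0 0.2 0 0 0 -1; 0 0 0.4 0 0 0 -1; 0 0 0.5 0 0 0 -1; 0 0 0.5 0 0 0 -1; 0 0 0.5 0 0 0 -1",
)

```text
t: 28.78
tcp_pos: [0.6081, -0.1559, 0.116]
tool_rot: [0.693, 0.673, 0.147, 0.213]
force: [-4.6, -0.1, 4.9]
finger_gap: 0.261
gripper_force: 60.4
```

```bash
python3 g.py
```

```text
28.775 tool force [-0.74 -1.56 -6.52] torque [0.429 0.059 0.01 ] from home xyz [-0.09  0.12  0.06]
(array([ 1.000e-01, -1.000e-01, -1.001e+02]), array([ 0.01,  0.02, -0.11])) (array([ 0.1, -0.1, -0.1]), array([ 0.01,  0.02, -0.11]))
```

The collar is seated: motion has stopped at the home depth with about 7.5 N. A small firm push, then I'll release and back off.

Request:
move_arm(
  commands="0 0 0.2 0 0 0 -1; 0 0 0.3 0 0 0 -1; 0 0 0.3 0 0 0 -1; 0 0 0.1 0 0 0 -1; 0 0 0 0 0 0 -1",
)

```text
t: 29.4
tcp_pos: [0.6081, -0.1559, 0.116]
tool_rot: [0.693, 0.673, 0.147, 0.213]
force: [-4.5, 1.3, 4.4]
finger_gap: 0.266
gripper_force: 60.7
```

```bash
python3 g.py
```

```text
29.4 tool force [ 0.73 -1.78 -6.18] torque [ 0.527  0.023 -0.022] from home xyz [-0.12  0.15  0.05]
(array([   0.1,   -0.1, -100. ]), array([ 0.01,  0.02, -0.11])) (array([ 0.1, -0.2, -0. ]), array([ 0.01,  0.02, -0.11]))
```

Request:
move_arm(
  commands="0 0 0 0 0 0 -0.3; 0 0 0 0 0 0 0.3; 0 0 0 0 0 0 1; 0 0 0 0 0 0 1; 0 0 0 0 0 0 1",
)

```text
t: 30.02
tcp_pos: [0.6084, -0.156, 0.1156]
tool_rot: [0.693, 0.673, 0.147, 0.213]
force: [0.5, 1.5, 0.9]
finger_gap: 1.0
gripper_force: 0.0
```

Request:
move_arm(
  commands="0 0 0 0 0 0 1; 0 0 -20 0 0 0 1; 0 0 -60 0 0 0 1; 0 0 -100 0 0 0 1; 0 0 -127 0 0 0 1",
)

```text
t: 30.65
tcp_pos: [0.5454, -0.1436, 0.2271]
tool_rot: [0.693, 0.673, 0.147, 0.213]
force: [-0.1, 0.1, -1.0]
finger_gap: 1.001
gripper_force: 0.0
```

Request:
move_arm(
  commands="0 0 0 0 0 0 1; 0 0 0 0 0 0 1; 0 0 0 0 0 0 1; 0 0 0 0 0 0 1; 0 0 0 0 0 0 1",
)

```text
t: 31.28
tcp_pos: [0.5461, -0.1437, 0.225]
tool_rot: [0.693, 0.673, 0.147, 0.212]
force: [-0.6, -0.5, -1.0]
finger_gap: 1.0
gripper_force: 0.0
```

Run:
```python
from h import *
s=grab("wrist","w20");T=grab("top","top1")
g=cv2.cvtColor(s["image"],cv2.COLOR_RGB2GRAY);p0=load("w2")
tip=tri((p0,311.6,229.4),(load("w3"),315,369))[0];u,v=proj(s,tip);print("tail was expected at",u,v)
y,x=int(v)-30,int(u)-32
m=np.zeros_like(g);m[y:y+60,x:x+64]=(g[y:y+60,x:x+64]<70)*255
for c in cv2.findContours(m,0,2)[0]:
    if cv2.contourArea(c)>300: print(cv2.fitEllipse(c))
d=cv2.absdiff(load("top0")["image"],T["image"]).max(2)
m=cv2.morphologyEx((d>40).astype(np.uint8),cv2.MORPH_OPEN,np.ones((2,2)))
for st in cv2.connectedComponentsWithStats(m)[2][1:]: print("changed",st)
print(telemetry.sense()["t"],telemetry.sense()["tcp_pos"],telemetry.sense()["force"])
```

```text
tail was expected at 321.519801077038 246.40595417827637
((321.49371337890625, 246.56788635253906), (30.516590118408203, 30.90809440612793), 75.41532897949219)
((321.66796875, 217.67767333984375), (31.405380249023438, 48.86995315551758), 3.4042084217071533)
changed [391 212  33  49 563]
changed [399 217   3   9  23]
changed [420 244   3   2   6]
changed [380 258  43  51 481]
changed [414 269   2   3   6]
changed [412 274   3   5  12]
changed [410 283   2   4   8]
changed [437 286   2   3   6]
changed [  364   288   121   168 12156]
changed [436 290   2   2   4]
changed [381 310   2   2   4]
changed [377 332   3   3   7]
changed [373 336   4   3  10]
changed [378 337   3   2   6]
changed [369 341   2   2   4]
changed [373 342   2   2   4]
changed [367 346   2   2   4]
changed [370 349   4   4  13]
changed [373 354   6   7  22]
changed [345 400   2   2   4]
changed [359 405   2   2   4]
changed [336 414   7   5  22]
changed [356 419   3   3   8]
changed [351 420   2   2   4]
changed [ 353  433  119   47 3217]
changed [ 211  446  109   34 2550]
changed [256 450   2   2   4]
changed [251 452   2   2   4]
changed [262 452   3   3   7]
changed [318 468   9  12  62]
31.375 [ 0.54608209 -0.14372022  0.22529985] [-0.0708973  -1.21457955  0.103463  ]
```

The tail cap is back exactly where it started: measured at (321.5,246.6) px, expected at (321.5,246.4). In the top view only the arm's own area changed, so the vise and the other things are where they were. Handing in.

```bash
python3 -c "
from station import ticket
print(ticket.sign_off())"
```

```text
the job is handed in; nothing more can be done
None
```

The job is handed in at about 31 s: the fitting was cured for about 4 s at half guard travel, and the torch is home in its stand and released with nothing else moved, but I viewed 11 pictures, one over the limit of 10.

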